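# Square up a plate on its fixture block and lock it with the swing clamp

## Task

The aluminium plate lies askew on the steel fixture block: push it square, so that its edges are flush with the block's on all four sides. Then take the slotted key from the rubber mat, fit it right down over the bar-shaped screw head of the swing clamp, turn the clamp fully home so that its arm points straight in across the plate, and stand the key back upright well inside the mat. Turn the clamp with the key only, keeping the gripper's fingers off it, and leave the other things on the bench where they are.

Things in the scene. Friction and masses are not known exactly. Their poses are not given: they have to be found in the camera images.
- block: Fixture block, steel, fixed: 100 (x) x 150 (y) x 50 (z) mm, smooth bare sides. Origin at the centre of its underside on the bench, z up. On its +x side (away from the robot) a lug, 60 mm wide in y, 50 mm high, from x = 50 to x = 112, carries the swing clamp; pivot at x = 85, y = 0 of the block.
- plate: Loose aluminium plate lying flat on the block: 100 (x) x 150 (y) x 14 (z) mm, 0.4 to 0.75 kg, same outline as the block. Origin at the centre of its underside. It starts shifted 10 to 20 mm to the block's -x (robot side), up to 20 mm either way in y, and turned a little. Flush: its origin straight over the block's, at z = 50, axes parallel.
- clamp_head (a point): On the clamp's pivot axis, on top of its arm, 74 mm above the bench; turns with it, z up. The screw head stands here: an upright bar 44 mm long (along this y), 10 mm wide (x), 16 mm high. The dark arm, 30 mm wide, 8 mm thick, points along this +y, ends 64 mm from the pivot and passes 2 mm above the plate; round boss of 27 mm radius at the pivot.
- clamp (a joint): Angle of the swing clamp in rad, counter-clockwise seen from above: at 0 its arm points along the block's +y axis, at 1.571 (the stop) along the block's -x axis, straight in over the plate. Stiff: stays where it is left. Starts 0.15 to 0.45.
- key: Slotted key, steel, 0.3 kg, standing on the mat. Origin at the centre of its underside, z up. Foot 50 (x) x 39 (y) x 30 (z) mm; a slot 15 mm wide and 18 mm deep runs right through its underside along x. Handle from z = 30 to z = 72: a flat bar 66 (x) x 16 (y) mm; pinch it across y. Fully down over the screw head, its underside rests on the clamp arm.
- mat: Black rubber mat fixed to the bench, 130 x 130 x 6 mm, to the left or the right of the block. Origin at the centre of its underside; axes along its edges.
- cutter: Bystander: milling cutter head standing on the bench, 100 mm across, 77 mm high; origin under its centre.
- holder: Bystander: taper tool holder standing upright, 64 mm across, 108 mm high; origin under its centre.
- gauge_ring: Bystander: steel ring gauge lying flat, 72 mm across, 22 mm high; origin under its centre.
- jar: Bystander: jar, 60 mm across, 75 mm high; origin under its centre.
- case: Bystander: closed wooden gauge case, 70 (x) x 120 (y) x 36 mm; origin under its centre.
- wrench: Bystander: wrench lying on the bench along its x axis, 170 mm long.
- screwdriver: Bystander: screwdriver lying on the bench along its x axis, 180 mm long.
Things that resemble listed ones, but are neither listed nor needed, are in the scene too. What is shaped like the block but red is not meant. There is more than one size of the key; the one meant has the size given above.

How it is judged:
By the outcome, as a careful person would: the job done as asked, in the order asked, and still so for the second after the job is handed in, with the robot touching nothing.
It also fails if it takes over 72 s, if anything falls off the work surface, if the arm or the gripper's body presses on something with over 40 N, if the wrist force passes 120 N, or if a joint passes its speed limit or range.

## Robot

A 6-joint arm with a two-finger parallel gripper is mounted at the origin on the work surface. World frame = base frame: x ahead of the robot, y to its left, z up, the work surface at z = 0. Lengths are in m, angles in rad, forces in N, time in s.
With the tool pointing down it reaches from about 0.4 to 0.825 m from the base axis. Payload 7 kg.
Tool frame: the origin (TCP) lies at the very end of the fingers, on their centre line; the grasp point (between the pads) lies 19 mm behind it; z points along the fingers, y is the line along which they close (so a half turn about z gives the same grasp; the last joint's range is limited). The gripper opens to 88 mm and grips with 3 to 60 N. Pads are 19 mm wide; open, the fingers measure 130 mm over their backs; the gripper's body (78 mm by 193 mm) begins 47 mm behind the grasp point.
Start: joints at [1.445, 0.359, 0.012, 0, -1.224, -0.288], TCP at [0.271, 0.618, 0.227] pointing down, gripper open.
Joint ranges: [-3.07, 3.07], [-1.43, 2.12], [-1.02, 1.25], [-3.03, 1.67], [-3.05, -0], [-3.03, 3.03]. Speed limits (rad/s): [2.39, 2.39, 3.01, 3.14, 3.14, 3.14].

## Interface

Orientations are given as [roll, pitch, yaw] about the fixed x, y, z axes, in that order (R = Rz(yaw) Ry(pitch) Rx(roll)).
In Python, from station import * gives the robot as it stands.
- The arm moves only by the tool servo_tool, never from a script. Its argument "moves" is a list of rows, each an object of numbers: "jaw": the opening, from 0 (shut) to 1 (fully open); "dx", "dy", "dz": the shift along the world's x, y, z in m; "roll": the turn about the world's z in degrees. A call has exactly 10 rows; each row shifts and turns the commanded pose from where the row before left it; what a row does not reach is not made up. A row lasts 1/8 s, in which the tool goes at most 62.5 mm and 10.7 degrees, less where a joint would pass 70% of its speed; a pose out of reach is approached as far as the arm can. A call with a gripper value outside its range is refused whole. The fingers move at their own pace and stop on an object; "newtons" is the grip in N (left out, the last holds). Time passes only in rows, so rows that do not move let the fingers close, or fill a call up. It gives the time, the measured TCP pose, the force, the opening and the grip force at its end, in the units of the state.
- get_state(): the state, without advancing time (a new reading comes with each control period).
- grab_frame(name): name is "side" or "top" or "wrist"; returns (picture, depth): 480x640x3 uint8, red, green, blue; 480x640 float32, m along the optical axis (not along the pixel's ray), 0 where there is no reading.
- calibration(name): a dict with "intrinsics" (3x3 intrinsics, pixels), "R" (3x3) and "t" (3): a world point X has camera coordinates R X + t. Camera axes: x right, y down, z forward; pixel columns grow to the right and rows downward; lengths in m; the calibration is good to about 2 mm. A picture is of the moment at which its call begins: read the wrist's pose just before it. calibration takes no time and is no camera call; for the wrist camera it gives the pose at the moment of the call.
- job_done(): hands the job in; it is judged then, once.
The state is a dict: "t": time; "q": joint angles; "qd": joint speeds; "joint_efforts": joint torques, N m; "eef_pos": TCP position; "ee_rot": TCP orientation; "force": force on the tool from outside, world axes, zero at the start; "moment": the same for the moment, N m; "width": finger opening in m; "gripper_force": force on a finger pad.
Only numpy, scipy, OpenCV 4.12 (cv2) and the standard library are available. Lean on these libraries where they do the work, as an engineer would, in place of code of your own. Each camera call takes 0.05 s, during which the arm holds its last target. There are 200 camera calls.

## Working session

There is one attempt and no reset: what is moved stays moved. The work goes in short steps, Python scripts to look and compute and a tool call to move; the robot and the scene stay as the last step left them, time stands still between calls to the robot, and variables do not carry over. Pictures are saved under pics/ and viewed, at most 12 in all, crops included, and the job is handed in when it is done.

Besides the shell and the picture viewer there is one more tool, called after ">>>" as name([rows], argument=value, ...), one row to a line, values as JSON. servo_tool: Moves the arm, as the interface text tells. Its arguments: {"type":"object","properties":{"moves":{"type":"array","items":{"type":"object","properties":{"jaw":{"type":"number"},"dx":{"type":"number"},"dy":{"type":"number"},"dz":{"type":"number"},"roll":{"type":"number"}}}},"newtons":{"type":"number"}},"required":["moves"]}

```bash
mkdir -p pics; ls
python3 - <<'E'
from station import *
import cv2,numpy as np
s=get_state();print(s['t'],s['eef_pos'],s['ee_rot'],s['width'])
for n in ['top','side']:
    p,d=grab_frame(n);cv2.imwrite(f'pics/{n}0.png',p[:,:,::-1]);np.savez(f'{n}0.npz',p=p,d=d)
    c=calibration(n);print(n,c['intrinsics'].round(1).tolist(),(-c['R'].T@c['t']).round(3),c['R'].round(2).tolist())
E
```

```text
pics
0.0 [0.27121864 0.61757951 0.22563042] [ 3.13993063e+00 -1.24081407e-04 -4.13932587e-01] 0.08783574902816665
top [[489.8, 0.0, 327.1], [0.0, 489.8, 240.7], [0.0, 0.0, 1.0]] [ 0.311 -0.038  1.234] [[-0.0, -1.0, 0.02], [-0.99, -0.0, -0.13], [0.13, -0.02, -0.99]]
side [[467.4, 0.0, 325.4], [0.0, 467.4, 242.3], [0.0, 0.0, 1.0]] [ 0.421 -0.991  0.931] [[1.0, -0.07, -0.02], [-0.06, -0.66, -0.75], [0.04, 0.75, -0.66]]
```

View pics/top0.png

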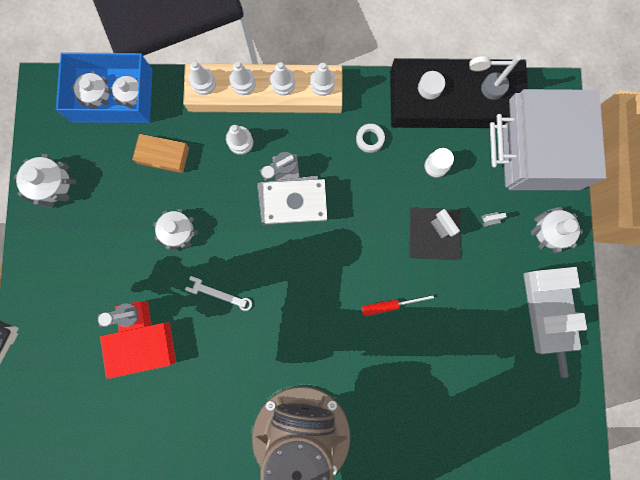

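View pics/side0.png

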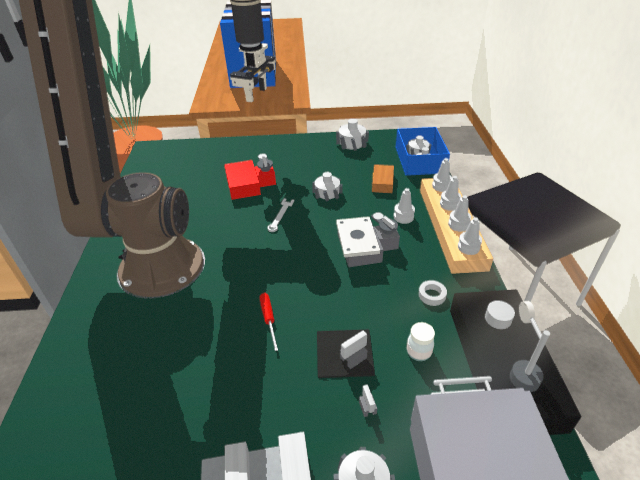

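The top view shows the white plate at (293,201) with the clamp at (284,165). The mat is at (436,233), and the key on it is at (446,222). Key candidates are the one on the mat at (446,222) in top and (354,348) in side, and a small one off the mat at (494,218) in top. The red block at (137,345) is the decoy. I choose the key on the mat and will check its size next.

```bash
cat > h.py <<'E'
import numpy as np,cv2
from station import *
def ray(c,uv):
    K,R,t=c['intrinsics'],c['R'],c['t']
    d=np.c_[np.atleast_2d(uv).astype(float),np.ones(len(np.atleast_2d(uv)))]@np.linalg.inv(K).T@R
    return -R.T@t,d
def onplane(c,uv,z):
    o,d=ray(c,uv);return o+d*((z-o[2])/d[:,2])[:,None]
def proj(c,X):
    q=np.atleast_2d(X)@c['R'].T+c['t'];q=q@c['intrinsics'].T;return q[:,:2]/q[:,2:]
def two(c1,u1,c2,u2):
    o1,d1=ray(c1,u1);o2,d2=ray(c2,u2);d1=d1[0]/np.linalg.norm(d1);d2=d2[0]/np.linalg.norm(d2)
    s=np.linalg.lstsq(np.c_[d1,-d2],o2-o1,rcond=None)[0];a,b=o1+s[0]*d1,o2+s[1]*d2
    return (a+b)/2,np.linalg.norm(a-b)
def snap(name,save):
    c=calibration(name);p,d=grab_frame(name);np.savez(save+'.npz',p=p,d=d,K=c['intrinsics'],R=c['R'],t=c['t']);cv2.imwrite(f'pics/{save}.png',p[:,:,::-1]);return c,p,d
def load(f):
    z=np.load(f+'.npz');return dict(intrinsics=z['K'],R=z['R'],t=z['t']),z['p'],z['d']
E
python3 - <<'E'
from h import *
T=calibration('top');S=calibration('side')
for n,u,v in [('keytop',(447,222),(354,345)),('small',(494,218),(369,400)),('jar',(441,158),(422,328)),('holdertip',(235,131),(405,192)),('cutter',(173,222),(327,178))]:
    a,e=two(T,u,S,v);print(n,a.round(3),round(e,3))
for n,u,z in [('mat',[(411,208),(461,209),(460,259),(409,258)],.006),('plate',[(260,183),(324,179),(327,219),(262,223)],.064),('ring',[(370,138)],.02),('driver',[(362,310),(435,297)],.01),('keyhandle',[(432,213),(458,236),(436,210),(460,230)],.078)]:
    print(n,onplane(T,u,z)[:,:2].round(3).tolist())
w=calibration('wrist');s=get_state();print('wristcam',-w['R'].T@w['t']-s['eef_pos'],w['R'].round(2).tolist(),w['intrinsics'][0,0])
p=np.load('top0.npz')['p'][130:250,230:510,::-1]
q=np.load('side0.npz')['p'][200:420,300:440,::-1]
a=cv2.resize(p,None,fx=2.85,fy=2.85,interpolation=2);b=cv2.resize(q,None,fx=1.1,fy=1.1)
im=np.zeros((600,800,3),np.uint8);im[:342,:798]=a[:342,:798];im[345:345+242,:154]=b[:242,:154];cv2.imwrite('pics/c1.png',im)
E
```

```text
keytop [ 0.514 -0.358  0.055] 0.004
small [ 0.53  -0.483  0.032] 0.007
jar [ 0.669 -0.342  0.079] 0.005
holdertip [0.727 0.159 0.098] 0.005
cutter [0.505 0.307 0.066] 0.007
mat [[0.556, -0.28], [0.554, -0.408], [0.425, -0.401], [0.428, -0.271]]
plate [[0.606, 0.1], [0.616, -0.056], [0.517, -0.063], [0.507, 0.094]]
ring [[0.737, -0.175]]
driver [[0.298, -0.151], [0.33, -0.334]]
keyhandle [[0.53, -0.316], [0.474, -0.377], [0.537, -0.326], [0.489, -0.382]]
wristcam [ 0.07289838 -0.03253774  0.15771705] [[-0.4, -0.92, 0.0], [-0.87, 0.38, 0.3], [-0.27, 0.12, -0.96]] 418.03586155692506
```

View pics/c1.png

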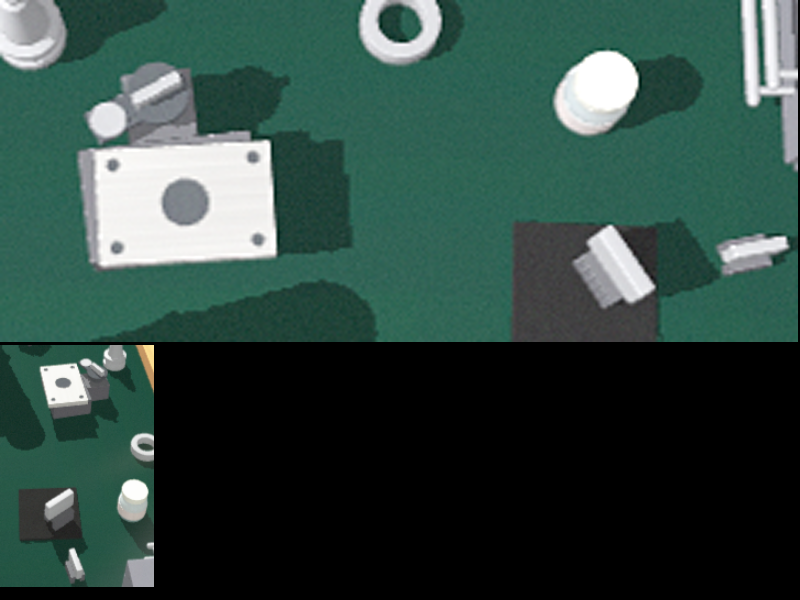

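The crop shows the plate off to the -y/-x side, the clamp arm with its bar head at (158,90), and the tall key on the mat at (615,265). The key off the mat is smaller. Next I bring the wrist camera over the block.

>>> servo_tool([
  {"dx":0.025,"dy":-0.045,"dz":0.003,"roll":2.4,"jaw":1},
  {"dx":0.025,"dy":-0.045,"dz":0.003,"roll":2.4,"jaw":1},
  {"dx":0.025,"dy":-0.045,"dz":0.003,"roll":2.4,"jaw":1},
  {"dx":0.025,"dy":-0.045,"dz":0.003,"roll":2.4,"jaw":1},
  {"dx":0.025,"dy":-0.045,"dz":0.003,"roll":2.4,"jaw":1},
  {"dx":0.025,"dy":-0.045,"dz":0.003,"roll":2.4,"jaw":1},
  {"dx":0.025,"dy":-0.045,"dz":0.003,"roll":2.4,"jaw":1},
  {"dx":0.025,"dy":-0.045,"dz":0.003,"roll":2.4,"jaw":1},
  {"dx":0.025,"dy":-0.045,"dz":0.003,"roll":2.4,"jaw":1},
  {"dx":0.025,"dy":-0.045,"dz":0.003,"roll":2.4,"jaw":1},
])

```text
t: 1.35
eef_pos: [0.5218, 0.1664, 0.2565]
ee_rot: [-3.142, 0.0, 0.007]
force: [0.3, -0.3, 0.2]
width: 0.0878
gripper_force: 0.0
```

>>> servo_tool([
  {"dx":0.015,"dy":-0.04},
  {"dx":0.015,"dy":-0.04},
  {"dx":0.015,"dy":-0.04},
  {"dx":0.015,"dy":-0.02},
  {},
  {},
  {},
  {},
  {},
  {},
])

```text
$.moves[0]: bad value
```

Run:
```python
from h import *
c,p,d=snap('wrist','w1');s=get_state();print(s['t'],s['eef_pos'],s['ee_rot'])
```

```text
1.4 [0.52359541 0.16246965 0.25676603] [3.13998734e+00 4.46771045e-05 6.96272840e-03]
```

View pics/w1.png

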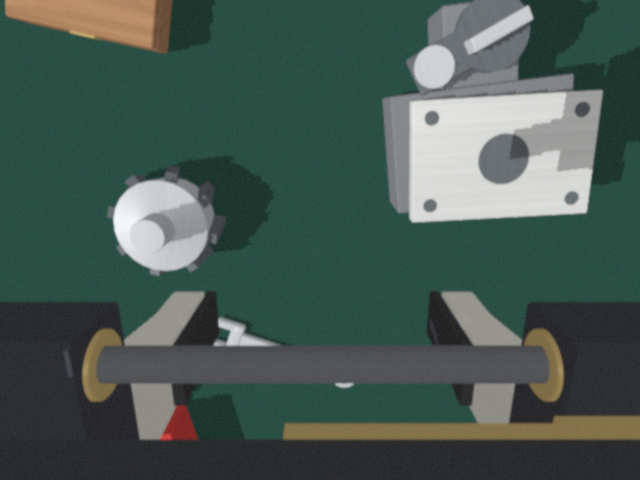

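All row fields seem to be required. The wrist view shows the plate at (505,155), the block strip left of it at (395,155), and the clamp at (470,45). I will centre over it.

>>> servo_tool([
  {"dx":0.0,"dy":-0.04,"dz":0,"roll":0,"jaw":1},
  {"dx":0.0,"dy":-0.04,"dz":0,"roll":0,"jaw":1},
  {"dx":0.0,"dy":-0.04,"dz":0,"roll":0,"jaw":1},
  {"dx":0.0,"dy":-0.02,"dz":0,"roll":0,"jaw":1},
  {"dx":0,"dy":0,"dz":0,"roll":0,"jaw":1},
  {"dx":0,"dy":0,"dz":0,"roll":0,"jaw":1},
  {"dx":0,"dy":0,"dz":0,"roll":0,"jaw":1},
  {"dx":0,"dy":0,"dz":0,"roll":0,"jaw":1},
  {"dx":0,"dy":0,"dz":0,"roll":0,"jaw":1},
  {"dx":0,"dy":0,"dz":0,"roll":0,"jaw":1},
])

```text
t: 2.65
eef_pos: [0.5214, 0.0282, 0.2566]
ee_rot: [3.142, 0.0, 0.005]
force: [-1.2, -0.5, -0.1]
width: 0.0879
gripper_force: 0.0
```

Run:
```python
from h import *
c,p,d=snap('wrist','w2');s=get_state();print(s['t'],s['eef_pos'],s['ee_rot'])
cv2.imwrite('pics/w2c.png',cv2.resize(p[0:260,150:500,::-1],None,fx=2.28,fy=2.28,interpolation=2))
```

```text
2.7 [0.52141938 0.02811538 0.25654676] [3.14158309e+00 3.58326431e-05 5.22879608e-03]
```

View pics/w2c.png

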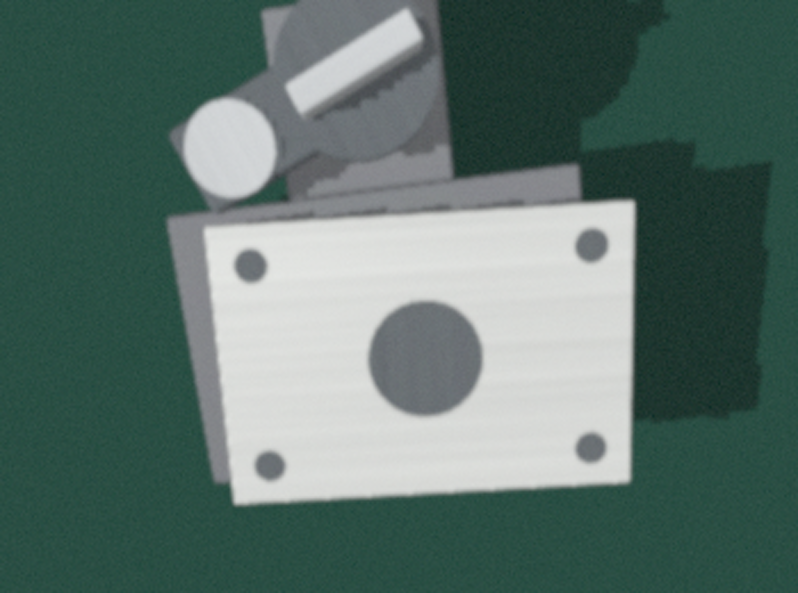

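The close view shows the plate corners at crop pixels (205,227), (634,200), (630,483) and (234,504). The block's far top edge runs (168,217) to (579,165), and the head bar runs from about (295,101) to (414,24).

Run:
```python
from h import *
c,p,d=load('w2');f=lambda l:np.array(l)/2.28+[150,0]
P=onplane(c,f([(205,227),(634,200),(630,483),(234,504)]),.064)[:,:2]
B=onplane(c,f([(168,217),(579,165),(213,483)]),.05)[:,:2]
H=onplane(c,f([(288,85),(405,8),(423,40),(303,117)]),.09)[:,:2]
D=onplane(c,f([(231,148)]),.085)[:,:2]
print('plate',P.round(4).tolist(),P.mean(0),[np.linalg.norm(P[i]-P[(i+1)%4]).round(4) for i in range(4)])
print('block',B.round(4).tolist(),np.linalg.norm(B[0]-B[1]),np.linalg.norm(B[0]-B[2]))
v=B[0]-B[1];a=np.arctan2(-v[0],v[1]);print('block yaw',np.degrees(a),np.degrees(np.arctan2(*(B[0]-B[2])[::-1])))
R=np.array([[np.cos(a),-np.sin(a)],[np.sin(a),np.cos(a)]])
ctr=(B[0]+B[1])/2+R@[-.05,0];print('ctr',ctr,'pivot',ctr+R@[.085,0],'head',H.mean(0))
print('plate in block',((P-ctr)@R).round(4).tolist(), ((P.mean(0)-ctr)@R))
h=(H[0]+H[3]-H[1]-H[2])/2;print('head len',np.linalg.norm(h),'ang',np.degrees(np.arctan2(-h[0],h[1])),'disc',D)
# head height from two views w1/w2 : plate corners & bar ends
c1,p1,_=load('w1')
for n,u1,u2 in [('plateTL',(411,102),(205,227)),('plateTR',(602,91),(634,200)),('blockTL',(384,98),(168,217)),('blockTR',(573,75),(579,165))]:
    print(n,two(c1,u1,c,f(u2)[None] if 0 else f(u2)))
```

```text
plate [[0.6088, 0.0937], [0.6185, -0.055], [0.5182, -0.0616], [0.5092, 0.088]] [0.56371261 0.01625461] [np.float64(0.1491), np.float64(0.1005), np.float64(0.1499), np.float64(0.0998)]
block [[0.6125, 0.1095], [0.6308, -0.0379], [0.514, 0.0982]] 0.14850474076023373 0.09912788010821186
block yaw 7.0930659732619175 6.540299269225509
ctr [0.57204935 0.02965588] pivot [0.65639883 0.0401518 ] head [0.65637623 0.04043527]
plate in block [[0.0444, 0.059], [0.0357, -0.0898], [-0.0647, -0.0839], [-0.0551, 0.0656]] [-0.00992774 -0.01226928]
head len 0.04250964869599038 ang 30.591875225849403 disc [[0.63239504 0.08019476]]
plateTL (array([0.60864498, 0.09481404, 0.05811093]), np.float64(0.0006451116352356273))
plateTR (array([ 0.61811002, -0.05546248,  0.06219326]), np.float64(0.0010351780880837093))
blockTL (array([0.61247769, 0.113308  , 0.03301915]), np.float64(0.001109329405590081))
blockTR (array([ 0.63070109, -0.0382297 ,  0.04789061]), np.float64(0.0006119795466761818))
```

The plate edges measure 149 to 150 mm and 100 mm. The pivot from the block geometry and the measured head centre agree within 0.3 mm. Block yaw is about 6.9°, the clamp arm is at about 30.6° world, and the plate is offset by (-10, -12) mm.

Plan: push in block +x with both fingertips spanning plate and block, until they meet the block's side.

>>> servo_tool([
  {"dx":-0.016,"dy":-0.008,"dz":0,"roll":3.3,"jaw":0.85},
  {"dx":-0.016,"dy":-0.0085,"dz":-0.02,"roll":3.3,"jaw":0.85},
  {"dx":0,"dy":0,"dz":-0.04,"roll":0,"jaw":0.85},
  {"dx":0,"dy":0,"dz":-0.05,"roll":0,"jaw":0.85},
  {"dx":0,"dy":0,"dz":-0.05,"roll":0,"jaw":0.85},
  {"dx":0,"dy":0,"dz":-0.04,"roll":0,"jaw":0.85},
  {"dx":0,"dy":0,"dz":-0.0216,"roll":0,"jaw":0.85},
  {"dx":0.005,"dy":0.0006,"dz":0,"roll":0,"jaw":0.85},
  {"dx":0.003,"dy":0.0004,"dz":0,"roll":0,"jaw":0.85},
  {"dx":0.002,"dy":0.0002,"dz":0,"roll":0,"jaw":0.85},
])

```text
t: 3.95
eef_pos: [0.5006, 0.0131, 0.0362]
ee_rot: [-3.141, -0.002, 0.12]
force: [-0.7, 0.4, 0.5]
width: 0.0745
gripper_force: 0.0
```

>>> servo_tool([
  {"dx":0.002,"dy":0.0002,"dz":0,"roll":0,"jaw":0.85},
  {"dx":0.002,"dy":0.0003,"dz":0,"roll":0,"jaw":0.85},
  {"dx":0.002,"dy":0.0002,"dz":0,"roll":0,"jaw":0.85},
  {"dx":0.002,"dy":0.0003,"dz":0,"roll":0,"jaw":0.85},
  {"dx":0.001,"dy":0.0001,"dz":0,"roll":0,"jaw":0.85},
  {"dx":0.001,"dy":0.0001,"dz":0,"roll":0,"jaw":0.85},
  {"dx":0.001,"dy":0.0001,"dz":0,"roll":0,"jaw":0.85},
  {"dx":0.001,"dy":0.0002,"dz":0,"roll":0,"jaw":0.85},
  {"dx":0,"dy":0,"dz":0,"roll":0,"jaw":0.85},
  {"dx":0,"dy":0,"dz":0,"roll":0,"jaw":0.85},
])

```text
t: 5.2
eef_pos: [0.509, 0.013, 0.0348]
ee_rot: [3.141, 0.004, 0.119]
force: [-6.9, -1.6, 4.6]
width: 0.0746
gripper_force: 3.7
```

>>> servo_tool([
  {"dx":0.001,"dy":0.0001,"dz":0,"roll":0,"jaw":0.85},
  {"dx":0.001,"dy":0.0001,"dz":0,"roll":0,"jaw":0.85},
  {"dx":0.001,"dy":0.0002,"dz":0,"roll":0,"jaw":0.85},
  {"dx":0,"dy":0,"dz":0,"roll":0,"jaw":0.85},
  {"dx":0,"dy":0,"dz":0,"roll":0,"jaw":0.85},
  {"dx":0.001,"dy":0.0001,"dz":0,"roll":0,"jaw":0.85},
  {"dx":0.001,"dy":0.0001,"dz":0,"roll":0,"jaw":0.85},
  {"dx":0,"dy":0,"dz":0,"roll":0,"jaw":0.85},
  {"dx":0,"dy":0,"dz":0,"roll":0,"jaw":0.85},
  {"dx":0,"dy":0,"dz":0,"roll":0,"jaw":0.85},
])

```text
t: 6.45
eef_pos: [0.5141, 0.0139, 0.0347]
ee_rot: [3.141, 0.004, 0.12]
force: [-7.4, -1.2, 3.7]
width: 0.0745
gripper_force: 3.7
```

>>> servo_tool([
  {"dx":0.001,"dy":0.0001,"dz":0,"roll":0,"jaw":0.85},
  {"dx":0.001,"dy":0.0001,"dz":0,"roll":0,"jaw":0.85},
  {"dx":0.001,"dy":0.0002,"dz":0,"roll":0,"jaw":0.85},
  {"dx":0,"dy":0,"dz":0,"roll":0,"jaw":0.85},
  {"dx":0,"dy":0,"dz":0,"roll":0,"jaw":0.85},
  {"dx":0,"dy":0,"dz":0,"roll":0,"jaw":0.85},
  {"dx":0,"dy":0,"dz":0,"roll":0,"jaw":0.85},
  {"dx":0,"dy":0,"dz":0,"roll":0,"jaw":0.85},
  {"dx":0,"dy":0,"dz":0,"roll":0,"jaw":0.85},
  {"dx":0,"dy":0,"dz":0,"roll":0,"jaw":0.85},
])

```text
t: 7.7
eef_pos: [0.5142, 0.0137, 0.0344]
ee_rot: [3.14, 0.009, 0.12]
force: [-17.2, 1.5, 12.6]
width: 0.0749
gripper_force: 8.3
```

Contact with the block came at x=0.514, as predicted, with the force rising to 17 N. I back off and check the joint range for turning by 90°.

>>> servo_tool([
  {"dx":-0.01,"dy":-0.0012,"dz":0,"roll":0,"jaw":0.85},
  {"dx":-0.02,"dy":-0.0024,"dz":0,"roll":0,"jaw":0.85},
  {"dx":0,"dy":0,"dz":0.04,"roll":-5,"jaw":0.6},
  {"dx":0,"dy":0,"dz":0.06,"roll":-10,"jaw":0.6},
  {"dx":0,"dy":0,"dz":0.06,"roll":-10,"jaw":0.6},
  {"dx":0.0,"dy":-0.02,"dz":0.05,"roll":-10,"jaw":0.6},
  {"dx":0.0,"dy":-0.04,"dz":0,"roll":-10,"jaw":0.6},
  {"dx":0,"dy":-0.04,"dz":0,"roll":-10,"jaw":0.6},
  {"dx":0,"dy":0,"dz":0,"roll":0,"jaw":0.6},
  {"dx":0,"dy":0,"dz":0,"roll":0,"jaw":0.6},
])

```text
t: 8.95
eef_pos: [0.4896, -0.0884, 0.2452]
ee_rot: [-3.141, -0.001, -0.839]
force: [0.3, 0.3, -0.4]
width: 0.0527
gripper_force: 0.0
```

Run:
```python
from h import *
s=get_state();print(s['t'],s['eef_pos'],s['ee_rot'],s['q'].round(2) if hasattr(s['q'],'round') else s['q'])
```

```text
8.95 [ 0.48958037 -0.08839871  0.24515954] [-3.14073348e+00 -5.30818116e-04 -8.38982658e-01] [ 0.22  0.05 -0.34  0.   -1.18  0.51]
```

>>> servo_tool([
  {"dx":0.03,"dy":0,"dz":0,"roll":-9,"jaw":0.6},
  {"dx":0.04,"dy":0,"dz":0,"roll":-9,"jaw":0.6},
  {"dx":0.026,"dy":0.007,"dz":0,"roll":-9,"jaw":0.6},
  {"dx":0,"dy":0,"dz":-0.02,"roll":-8,"jaw":0.6},
  {"dx":0,"dy":0,"dz":-0.05,"roll":0,"jaw":0.6},
  {"dx":0,"dy":0,"dz":-0.05,"roll":0,"jaw":0.6},
  {"dx":0,"dy":0,"dz":-0.05,"roll":0,"jaw":0.6},
  {"dx":0,"dy":0,"dz":-0.04,"roll":0,"jaw":0.6},
  {"dx":0,"dy":0,"dz":0,"roll":0,"jaw":0.6},
  {"dx":0,"dy":0,"dz":0,"roll":0,"jaw":0.6},
])

```text
t: 10.2
eef_pos: [0.5867, -0.0807, 0.0364]
ee_rot: [-3.14, -0.0, -1.449]
force: [0.7, -0.8, 1.4]
width: 0.0527
gripper_force: 0.0
```

Run:
```python
from h import *
s=get_state();print(s['t'],s['eef_pos'],np.degrees(s['ee_rot']))
snap('wrist','w3')
```

```text
10.2 [ 0.58668413 -0.08073892  0.03642016] [-1.79903280e+02 -2.33898432e-02 -8.30008318e+01]
```

View pics/w3.png

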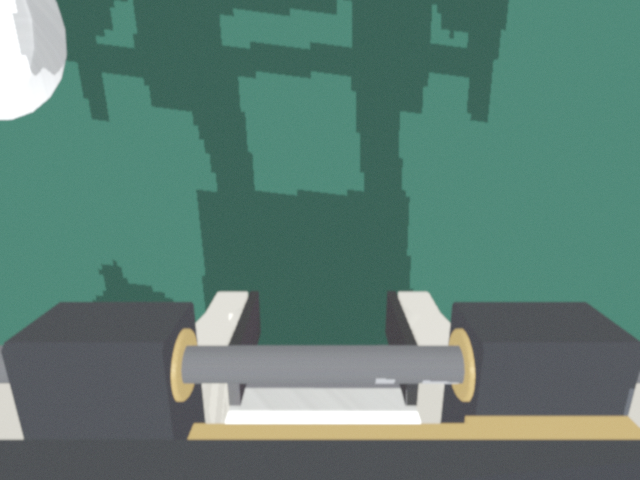

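The view only shows the fingers beside the plate edge, with the ring gauge at the top left, well clear. Next I push in block +y.

>>> servo_tool([
  {"dx":-0.0004,"dy":0.003,"dz":0,"roll":0,"jaw":0.6},
  {"dx":-0.0004,"dy":0.003,"dz":0,"roll":0,"jaw":0.6},
  {"dx":-0.0003,"dy":0.002,"dz":0,"roll":0,"jaw":0.6},
  {"dx":-0.0002,"dy":0.002,"dz":0,"roll":0,"jaw":0.6},
  {"dx":-0.0003,"dy":0.002,"dz":0,"roll":0,"jaw":0.6},
  {"dx":-0.0002,"dy":0.002,"dz":0,"roll":0,"jaw":0.6},
  {"dx":-0.0003,"dy":0.002,"dz":0,"roll":0,"jaw":0.6},
  {"dx":-0.0002,"dy":0.002,"dz":0,"roll":0,"jaw":0.6},
  {"dx":-0.0003,"dy":0.002,"dz":0,"roll":0,"jaw":0.6},
  {"dx":-0.0001,"dy":0.001,"dz":0,"roll":0,"jaw":0.6},
])

```text
t: 11.5
eef_pos: [0.5826, -0.0605, 0.0349]
ee_rot: [3.141, -0.0, -1.451]
force: [0.8, -3.5, -1.4]
width: 0.0527
gripper_force: 1.9
```

>>> servo_tool([
  {"dx":-0.0001,"dy":0.001,"dz":0,"roll":0,"jaw":0.6},
  {"dx":-0.0001,"dy":0.001,"dz":0,"roll":0,"jaw":0.6},
  {"dx":-0.0002,"dy":0.001,"dz":0,"roll":0,"jaw":0.6},
  {"dx":-0.0001,"dy":0.001,"dz":0,"roll":0,"jaw":0.6},
  {"dx":-0.0001,"dy":0.001,"dz":0,"roll":0,"jaw":0.6},
  {"dx":-0.0001,"dy":0.001,"dz":0,"roll":0,"jaw":0.6},
  {"dx":-0.0001,"dy":0.001,"dz":0,"roll":0,"jaw":0.6},
  {"dx":0,"dy":0,"dz":0,"roll":0,"jaw":0.6},
  {"dx":0,"dy":0,"dz":0,"roll":0,"jaw":0.6},
  {"dx":0,"dy":0,"dz":0,"roll":0,"jaw":0.6},
])

```text
t: 12.75
eef_pos: [0.582, -0.055, 0.035]
ee_rot: [3.141, -0.002, -1.45]
force: [2.5, -13.3, -4.5]
width: 0.053
gripper_force: 6.8
```

>>> servo_tool([
  {"dx":-0.0001,"dy":0.001,"dz":0,"roll":0,"jaw":0.6},
  {"dx":-0.0001,"dy":0.001,"dz":0,"roll":0,"jaw":0.6},
  {"dx":0,"dy":0,"dz":0,"roll":0,"jaw":0.6},
  {"dx":0,"dy":0,"dz":0,"roll":0,"jaw":0.6},
  {"dx":0,"dy":0,"dz":0,"roll":0,"jaw":0.6},
  {"dx":0,"dy":0,"dz":0,"roll":0,"jaw":0.6},
  {"dx":0,"dy":0,"dz":0,"roll":0,"jaw":0.6},
  {"dx":0,"dy":0,"dz":0,"roll":0,"jaw":0.6},
  {"dx":0,"dy":0,"dz":0,"roll":0,"jaw":0.6},
  {"dx":0,"dy":0,"dz":0,"roll":0,"jaw":0.6},
])

```text
t: 14.0
eef_pos: [0.582, -0.0548, 0.035]
ee_rot: [3.141, -0.004, -1.449]
force: [6.1, -25.0, -6.6]
width: 0.0524
gripper_force: 12.4
```

Firm contact at 25 N, so the plate should be flush. I lift off and verify from above.

>>> servo_tool([
  {"dx":0.001,"dy":-0.01,"dz":0,"roll":0,"jaw":0.6},
  {"dx":0.002,"dy":-0.02,"dz":0,"roll":0,"jaw":0.6},
  {"dx":0,"dy":0,"dz":0.05,"roll":0,"jaw":0.6},
  {"dx":0,"dy":0,"dz":0.06,"roll":0,"jaw":0.6},
  {"dx":0,"dy":0,"dz":0.06,"roll":0,"jaw":0.6},
  {"dx":0,"dy":0.05,"dz":0.03,"roll":0,"jaw":0.6},
  {"dx":0,"dy":0.05,"dz":0.02,"roll":0,"jaw":0.6},
  {"dx":0,"dy":0.05,"dz":0,"roll":0,"jaw":0.6},
  {"dx":0,"dy":0.02,"dz":0,"roll":0,"jaw":0.6},
  {"dx":0,"dy":0,"dz":0,"roll":0,"jaw":0.6},
])

```text
t: 15.25
eef_pos: [0.5847, 0.0895, 0.2548]
ee_rot: [3.141, 0.0, -1.449]
force: [-0.4, -0.8, 0.3]
width: 0.0531
gripper_force: 0.0
```

Run:
```python
from h import *
s=get_state();print(s['t'],s['eef_pos'],np.degrees(s['ee_rot']))
snap('wrist','w4');c,p,d=snap('wrist','w5')
cv2.imwrite('pics/w5c.png',cv2.resize(p[0:300,150:550,::-1],None,fx=2,fy=2,interpolation=2))
```

```text
15.25 [0.58469255 0.08950412 0.25476992] [ 1.79982948e+02  1.49617291e-02 -8.29942743e+01]
```

View pics/w5c.png

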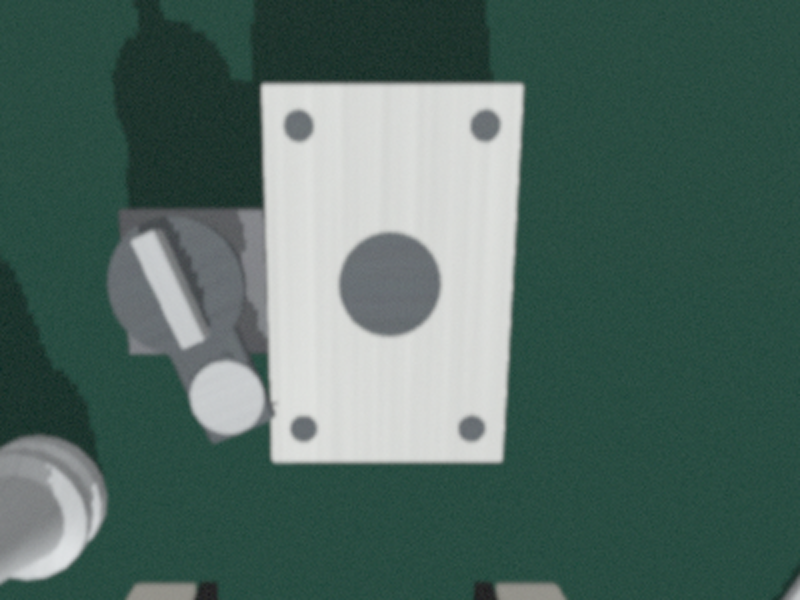

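The plate now looks square to the block and lug, with no block strip visible. The plate corners are at (262,83), (523,83), (503,462) and (272,462), and the head bar runs (143,236) to (193,344).

Run:
```python
from h import *
c,p,d=load('w5');f=lambda l:np.array(l)/2.+[150,0]
P=onplane(c,f([(262,83),(523,83),(503,462),(272,462)]),.064)[:,:2]
H=onplane(c,f([(131,241),(154,230),(205,338),(182,350)]),.09)[:,:2]
a=np.radians(6.9);R=np.array([[np.cos(a),-np.sin(a)],[np.sin(a),np.cos(a)]]);ctr=np.array([.57205,.02966])
print('plate',((P-ctr)@R).round(4).tolist(),(P.mean(0)-ctr)@R)
v=P[3]-P[0];print('yaw',np.degrees(np.arctan2(-v[0],v[1])));v=P[2]-P[1];print('yaw',np.degrees(np.arctan2(-v[0],v[1])))
h=(H[2]+H[3]-H[1]-H[0])/2;print('head',H.mean(0),np.linalg.norm(h),np.degrees(np.arctan2(-h[0],h[1])))
c2,_,_=load('w2');g=lambda l:np.array(l)/2.28+[150,0]
for u,w in [((295.5,101),(193.5,344)),((414,24),(142.5,235.5))]: print(two(c2,g(u),c,f(w)))
```

```text
plate [[0.0502, -0.074], [-0.0491, -0.0742], [-0.0501, 0.0757], [0.05, 0.0758]] [0.00024888 0.00083559]
yaw 6.94329096586427
yaw 7.261041274751213
head [0.65639247 0.0411569 ] 0.043369894448589984 29.650818892326242
(array([0.6430342 , 0.05716799, 0.10731262]), np.float64(0.00035165276829573626))
(array([0.66679597, 0.0222086 , 0.09169914]), np.float64(0.00014590661584449645))
```

The plate is flush within measurement error. Next I go look at the key.

>>> servo_tool([
  {"dx":-0.005,"dy":-0.045,"dz":0,"roll":-5,"jaw":1},
  {"dx":-0.005,"dy":-0.045,"dz":0,"roll":-6,"jaw":1},
  {"dx":-0.005,"dy":-0.045,"dz":0,"roll":-6,"jaw":1},
  {"dx":-0.005,"dy":-0.045,"dz":0,"roll":-6,"jaw":1},
  {"dx":-0.005,"dy":-0.045,"dz":0,"roll":-6,"jaw":1},
  {"dx":-0.005,"dy":-0.045,"dz":0,"roll":-6,"jaw":1},
  {"dx":-0.005,"dy":-0.045,"dz":0,"roll":-6,"jaw":1},
  {"dx":-0.005,"dy":-0.045,"dz":0,"roll":-7.4,"jaw":1},
  {"dx":-0.005,"dy":-0.04,"dz":0,"roll":0,"jaw":1},
  {"dx":0,"dy":0,"dz":0,"roll":0,"jaw":1},
])

```text
t: 16.6
eef_pos: [0.538, -0.3151, 0.2543]
ee_rot: [3.141, -0.001, -2.3]
force: [-0.2, 0.1, -0.3]
width: 0.0871
gripper_force: 0.0
```

Run:
```python
from h import *
snap('wrist','w6a');s=get_state();print(s['t'],s['eef_pos'],np.degrees(s['ee_rot']),s['q'])
c,p,d=snap('wrist','w6')
cv2.imwrite('pics/w6c.png',cv2.resize(p[0:300,150:550,::-1],None,fx=2,fy=2,interpolation=2))
```

```text
16.65 [ 0.53836235 -0.31377441  0.25440334] [ 1.79948945e+02 -2.41214563e-02 -1.31732006e+02] [-2.14863080e-01  2.58682680e-01 -6.60763154e-02 -7.49083175e-05
 -1.24702029e+00 -5.13474142e-01]
```

View pics/w6c.png

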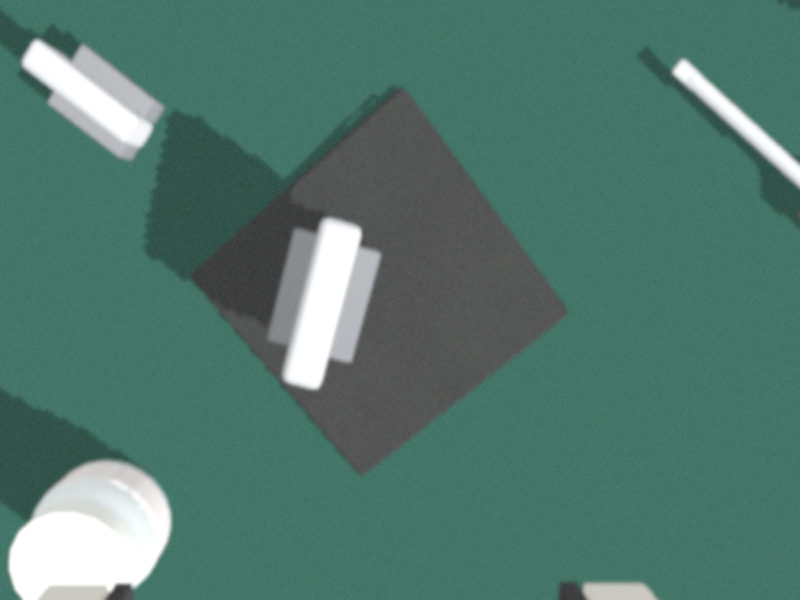

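The key on the mat has its handle running from (342,220) to (303,386), with the wide foot showing on both sides. The small key is at (88,95), and the mat corners are (403,88), (568,312), (362,475) and (191,275).

Run:
```python
from h import *
c,p,d=load('w6');f=lambda l:np.array(l)/2.+[150,0]
# refine handle by mask
q=p[:,:,:].astype(int).min(2);m=((q>215)*255).astype(np.uint8);m[:, :285]=0;m[:105]=0;m[200:]=0;m[:,335:]=0
ct=max(cv2.findContours(m,0,2)[0],key=cv2.contourArea);r=cv2.minAreaRect(ct);print(r)
b=cv2.boxPoints(r);X=onplane(c,b,.078)[:,:2];print('handle',X.mean(0),[np.linalg.norm(X[i]-X[i-1]).round(4) for i in range(4)])
X2=onplane(c,f([(323,217),(361,226),(322,389),(284,380)]),.078)[:,:2]
v=(X2[0]+X2[1]-X2[2]-X2[3])/2;print('hand',X2.mean(0),np.linalg.norm(v),np.degrees(np.arctan2(v[1],v[0])))
for i in range(4):
    e=X[i]-X[i-1]
    if np.linalg.norm(e)>.04: print('ang',np.degrees(np.arctan2(e[1],e[0])))
M=onplane(c,f([(403,88),(568,312),(362,475),(191,275)]),.006)[:,:2];print('mat',M.round(4).tolist(),M.mean(0),[np.linalg.norm(M[i]-M[i-1]).round(4) for i in range(4)])
F=onplane(c,f([(297,229),(381,253),(350,362),(268,340)]),.036)[:,:2];print('foot',F.mean(0),[np.linalg.norm(F[i]-F[i-1]).round(4) for i in range(4)])
# height from top view
T=calibration('top');pt=np.load('top0.npz')['p'];q=pt.astype(int).min(2);m=((q>200)*255).astype(np.uint8);k=np.zeros_like(m);k[200:245,425:465]=m[200:245,425:465]
ct=max(cv2.findContours(k,0,2)[0],key=cv2.contourArea);rt=cv2.minAreaRect(ct);print(rt,two(c,np.array(r[0]),T,np.array(rt[0])))
```

```text
((310.9561767578125, 151.89068603515625), (19.128402709960938, 82.7798080444336), 15.018359184265137)
handle [ 0.51185128 -0.35667445] [np.float64(0.0154), np.float64(0.064), np.float64(0.0146), np.float64(0.0642)]
hand [ 0.51148601 -0.35670939] 0.06485974247862235 -145.82986266090631
ang -147.7890019585255
ang 32.95184756151669
mat [[0.4268, -0.3993], [0.4315, -0.2722], [0.559, -0.2767], [0.5541, -0.4046]] [ 0.49285955 -0.33819437] [np.float64(0.1274), np.float64(0.1272), np.float64(0.1276), np.float64(0.1279)]
foot [ 0.51188725 -0.35659196] [np.float64(0.0495), np.float64(0.0377), np.float64(0.0493), np.float64(0.038)]
((447.1914978027344, 222.39527893066406), (26.409832000732422, 10.38149642944336), 55.619659423828125) (array([ 0.51133744, -0.35657775,  0.05974276]), np.float64(0.002561985509020776))
```

The key measures out correctly: handle 65x15 mm and foot 49x38 mm, centred at (0.5117, -0.3566). The handle axis is about -147°. The height by triangulation is rough at 0.06 m, but the sizes fit at 0.078 m. Grasping it.

>>> servo_tool([
  {"dx":-0.0133,"dy":-0.0214,"dz":0,"roll":-7.5,"jaw":0.6},
  {"dx":-0.0134,"dy":-0.0214,"dz":-0.02,"roll":-7.5,"jaw":0.6},
  {"dx":0,"dy":0,"dz":-0.03,"roll":0,"jaw":0.6},
  {"dx":0,"dy":0,"dz":-0.05,"roll":0,"jaw":0.6},
  {"dx":0,"dy":0,"dz":-0.05,"roll":0,"jaw":0.6},
  {"dx":0,"dy":0,"dz":-0.04,"roll":0,"jaw":0.6},
  {"dx":0,"dy":0,"dz":-0.021,"roll":0,"jaw":0.6},
  {"dx":0,"dy":0,"dz":0,"roll":0,"jaw":0.6},
  {"dx":0,"dy":0,"dz":0,"roll":0,"jaw":0.3},
  {"dx":0,"dy":0,"dz":0,"roll":0,"jaw":0.2},
])

```text
t: 17.95
eef_pos: [0.5139, -0.3544, 0.0455]
ee_rot: [-3.14, 0.001, -2.557]
force: [-1.2, -0.6, -0.3]
width: 0.0377
gripper_force: 0.0
```

>>> servo_tool([
  {"dx":0,"dy":0,"dz":0,"roll":0,"jaw":0.1},
  {"dx":0,"dy":0,"dz":0,"roll":0,"jaw":0.05},
  {"dx":0,"dy":0,"dz":0,"roll":0,"jaw":0},
  {"dx":0,"dy":0,"dz":0,"roll":0,"jaw":0},
  {"dx":0,"dy":0,"dz":0,"roll":0,"jaw":0},
  {"dx":0,"dy":0,"dz":0,"roll":0,"jaw":0},
  {"dx":0,"dy":0,"dz":0,"roll":0,"jaw":0},
  {"dx":0,"dy":0,"dz":0,"roll":0,"jaw":0},
  {"dx":0,"dy":0,"dz":0,"roll":0,"jaw":0},
  {"dx":0,"dy":0,"dz":0,"roll":0,"jaw":0},
], newtons=40)

```text
t: 19.2
eef_pos: [0.5135, -0.3545, 0.0445]
ee_rot: [-3.141, 0.0, -2.557]
force: [0.3, -1.4, 4.2]
width: 0.0161
gripper_force: 40.0
```

The grasp is good: the width is 16.1 mm, which is the handle thickness. I lift and carry to the clamp while turning to the bar's direction (-59.9°).

>>> servo_tool([
  {"dx":0,"dy":0,"dz":0.03,"roll":0,"jaw":0},
  {"dx":0,"dy":0,"dz":0.05,"roll":0,"jaw":0},
  {"dx":0,"dy":0,"dz":0.05,"roll":8,"jaw":0},
  {"dx":0.01,"dy":0.03,"dz":0.02,"roll":9,"jaw":0},
  {"dx":0.015,"dy":0.04,"dz":0,"roll":9,"jaw":0},
  {"dx":0.015,"dy":0.04,"dz":0,"roll":9,"jaw":0},
  {"dx":0.015,"dy":0.04,"dz":0,"roll":9,"jaw":0},
  {"dx":0.015,"dy":0.04,"dz":0,"roll":9,"jaw":0},
  {"dx":0.015,"dy":0.04,"dz":0,"roll":9,"jaw":0},
  {"dx":0.015,"dy":0.04,"dz":0,"roll":9,"jaw":0},
])

```text
t: 20.45
eef_pos: [0.6121, -0.0826, 0.1924]
ee_rot: [3.139, 0.001, -1.313]
force: [0.1, -1.1, -2.6]
width: 0.016
gripper_force: 40.0
```

>>> servo_tool([
  {"dx":0.015,"dy":0.04,"dz":0,"roll":9,"jaw":0},
  {"dx":0.015,"dy":0.04,"dz":0,"roll":6.6,"jaw":0},
  {"dx":0.0115,"dy":0.0375,"dz":0,"roll":0,"jaw":0},
  {"dx":0,"dy":0.01,"dz":0,"roll":0,"jaw":0},
  {"dx":0,"dy":0,"dz":0,"roll":0,"jaw":0},
  {"dx":0,"dy":0,"dz":0,"roll":0,"jaw":0},
  {"dx":0,"dy":0,"dz":0,"roll":0,"jaw":0},
  {"dx":0,"dy":0,"dz":0,"roll":0,"jaw":0},
  {"dx":0,"dy":0,"dz":0,"roll":0,"jaw":0},
  {"dx":0,"dy":0,"dz":0,"roll":0,"jaw":0},
])

```text
t: 21.7
eef_pos: [0.6545, 0.0432, 0.1941]
ee_rot: [-3.141, 0.0, -1.046]
force: [0.1, -0.1, -3.1]
width: 0.0157
gripper_force: 40.0
```

Run:
```python
from h import *
s=get_state();print(s['t'],s['eef_pos'],np.degrees(s['ee_rot']),s['q'].round(2),s['width'],s['gripper_force'])
c,p,d=snap('side','s1');pw=snap('wrist','w7')[1]
a=cv2.resize(p[130:290,310:450,::-1],None,fx=2.7,fy=2.7,interpolation=2)
im=np.zeros((440,800,3),np.uint8);im[:432,:378]=a
b=cv2.resize(pw[150:480,150:490,::-1],None,fx=1.2,fy=1.2);im[:b.shape[0],385:385+b.shape[1]]=b
cv2.imwrite('pics/c2.png',im)
```

```text
21.7 [0.65451037 0.04315213 0.19405199] [-1.79992692e+02  1.62570823e-04 -5.99214323e+01] [ 0.36  0.35 -0.08 -0.   -1.14  0.16] 0.01569320430380029 39.99533951282501
```

View pics/c2.png

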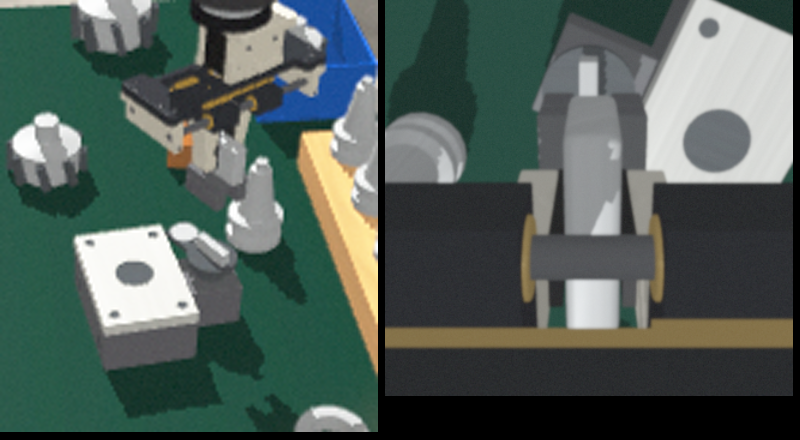

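The wrist view shows the key aligned over the bar. The bar end is at crop (588,75), and the key is centred at about x=593. I'll check the small lateral offset numerically.

Run:
```python
from h import *
c,p,d=load('w7')
g=p.astype(int).min(2)
for v in range(198,230,4):
    print(v,g[v,306:336].tolist())
s=get_state();e=s['eef_pos'];a=s['ee_rot'][2];u=np.array([np.cos(a),np.sin(a)]);n=np.array([-u[1],u[0]])
for v in (200,206,212,218,224):
    X=onplane(c,[(320,v)],.09)[0,:2];X1=onplane(c,[(321,v)],.09)[0,:2];r=X-e[:2];print(v,'along',r@u,'lat at 320',r@n,'per px',(X1-X)@n)
b=onplane(c,[(323,0)],.1)
```

```text
198 [112, 108, 109, 110, 108, 112, 121, 123, 128, 127, 128, 127, 128, 127, 126, 127, 126, 127, 128, 126, 118, 102, 84, 73, 76, 72, 77, 89, 101, 108]
202 [109, 108, 108, 109, 113, 134, 166, 181, 183, 184, 184, 180, 184, 184, 185, 184, 185, 186, 182, 178, 161, 128, 92, 76, 72, 74, 74, 76, 86, 100]
206 [106, 106, 105, 104, 117, 150, 186, 201, 205, 204, 204, 202, 204, 203, 204, 205, 204, 204, 203, 197, 178, 136, 91, 73, 72, 77, 79, 91, 101, 105]
210 [106, 108, 110, 109, 115, 150, 186, 202, 206, 205, 202, 203, 204, 204, 204, 204, 204, 204, 201, 196, 178, 133, 89, 78, 69, 75, 78, 86, 97, 105]
214 [109, 109, 108, 109, 117, 148, 187, 203, 206, 204, 205, 204, 203, 203, 204, 206, 206, 205, 204, 196, 177, 132, 92, 75, 75, 75, 79, 85, 101, 105]
218 [111, 111, 110, 112, 118, 149, 186, 200, 205, 205, 205, 204, 204, 205, 204, 204, 204, 203, 201, 195, 176, 135, 93, 77, 74, 71, 72, 76, 87, 100]
222 [108, 106, 108, 110, 116, 148, 185, 202, 204, 204, 205, 204, 203, 204, 203, 204, 204, 203, 201, 196, 175, 132, 86, 77, 73, 76, 83, 95, 104, 107]
226 [105, 108, 110, 113, 117, 148, 187, 202, 206, 206, 204, 203, 203, 204, 205, 205, 204, 205, 202, 195, 173, 132, 88, 72, 74, 74, 71, 78, 90, 103]
200 along 0.026085947903213683 lat at 320 0.0005374901731769743 per px -0.0006364614990324176
206 along 0.022186777177788983 lat at 320 0.0005432275753749424 per px -0.000639221452339165
212 along 0.018253642362497578 lat at 320 0.000549014953749212 per px -0.0006420054464337096
218 along 0.014286097745076956 lat at 320 0.0005548529641395137 per px -0.0006448137968042182
224 along 0.010283689780197385 lat at 320 0.000560742273911295 per px -0.0006476468244826447
```

The bar is parallel to the key and 1.2 mm to one side, well inside the 2.5 mm clearance. I correct by 1 mm and lower.

>>> servo_tool([
  {"dx":0.001,"dy":0.0004,"dz":-0.02,"roll":0,"jaw":0},
  {"dx":0,"dy":0,"dz":-0.02,"roll":0,"jaw":0},
  {"dx":0,"dy":0,"dz":-0.015,"roll":0,"jaw":0},
  {"dx":0,"dy":0,"dz":-0.005,"roll":0,"jaw":0},
  {"dx":0,"dy":0,"dz":-0.003,"roll":0,"jaw":0},
  {"dx":0,"dy":0,"dz":-0.003,"roll":0,"jaw":0},
  {"dx":0,"dy":0,"dz":-0.003,"roll":0,"jaw":0},
  {"dx":0,"dy":0,"dz":-0.003,"roll":0,"jaw":0},
  {"dx":0,"dy":0,"dz":0,"roll":0,"jaw":0},
  {"dx":0,"dy":0,"dz":0,"roll":0,"jaw":0},
])

```text
t: 23.05
eef_pos: [0.6556, 0.0437, 0.1221]
ee_rot: [-3.141, -0.0, -1.046]
force: [-0.2, 0.4, -2.8]
width: 0.0156
gripper_force: 40.0
```

>>> servo_tool([
  {"dx":0,"dy":0,"dz":-0.003,"roll":0,"jaw":0},
  {"dx":0,"dy":0,"dz":-0.003,"roll":0,"jaw":0},
  {"dx":0,"dy":0,"dz":-0.002,"roll":0,"jaw":0},
  {"dx":0,"dy":0,"dz":-0.001,"roll":0,"jaw":0},
  {"dx":0,"dy":0,"dz":-0.001,"roll":0,"jaw":0},
  {"dx":0,"dy":0,"dz":-0.001,"roll":0,"jaw":0},
  {"dx":0,"dy":0,"dz":0,"roll":0,"jaw":0},
  {"dx":0,"dy":0,"dz":0,"roll":0,"jaw":0},
  {"dx":0,"dy":0,"dz":0,"roll":0,"jaw":0},
  {"dx":0,"dy":0,"dz":0,"roll":0,"jaw":0},
])

```text
t: 24.3
eef_pos: [0.6556, 0.0436, 0.1124]
ee_rot: [-3.141, -0.001, -1.045]
force: [-4.1, -0.3, 6.6]
width: 0.0158
gripper_force: 40.0
```

Seated: TCP z is 0.1124, against an expected 0.1125, and the force is now upward. Now I turn CCW.

>>> servo_tool([
  {"dx":-0.0003,"dy":-0.0003,"dz":0.0005,"roll":5,"jaw":0},
  {"dx":-0.0003,"dy":-0.0003,"dz":0,"roll":6,"jaw":0},
  {"dx":-0.0003,"dy":-0.0003,"dz":0,"roll":6,"jaw":0},
  {"dx":-0.0003,"dy":-0.0003,"dz":0,"roll":6,"jaw":0},
  {"dx":-0.0002,"dy":-0.0003,"dz":0,"roll":6,"jaw":0},
  {"dx":-0.0002,"dy":-0.0003,"dz":0,"roll":6,"jaw":0},
  {"dx":-0.0001,"dy":-0.0003,"dz":0,"roll":6,"jaw":0},
  {"dx":-0.0001,"dy":-0.0003,"dz":0,"roll":6,"jaw":0},
  {"dx":0,"dy":-0.0003,"dz":0,"roll":6,"jaw":0},
  {"dx":0,"dy":-0.0003,"dz":0,"roll":5,"jaw":0},
], newtons=60)

```text
t: 25.55
eef_pos: [0.6549, 0.0413, 0.1125]
ee_rot: [-3.141, -0.003, -0.03]
force: [0.6, 1.7, 0.6]
width: 0.0158
gripper_force: 60.0
```

Run:
```python
from h import *
s=get_state();print(s['t'],s['eef_pos'],np.degrees(s['ee_rot']),s['force'],s['moment'],s['width'])
```

```text
25.55 [0.65493545 0.04133502 0.11247311] [-1.79941695e+02 -1.59691175e-01 -1.71375427e+00] [0.55659479 1.74948021 0.572322  ] [ 0.76680993 -0.07139559 -0.08811254] 0.015845218544891335
```

>>> servo_tool([
  {"dx":0,"dy":-0.0003,"dz":0,"roll":3,"jaw":0},
  {"dx":0,"dy":-0.0003,"dz":0,"roll":3,"jaw":0},
  {"dx":0,"dy":0,"dz":0,"roll":2,"jaw":0},
  {"dx":0,"dy":0,"dz":0,"roll":2,"jaw":0},
  {"dx":0,"dy":0,"dz":0,"roll":1,"jaw":0},
  {"dx":0,"dy":0,"dz":0,"roll":1,"jaw":0},
  {"dx":0,"dy":0,"dz":0,"roll":1,"jaw":0},
  {"dx":0,"dy":0,"dz":0,"roll":0,"jaw":0},
  {"dx":0,"dy":0,"dz":0,"roll":0,"jaw":0},
  {"dx":0,"dy":0,"dz":0,"roll":0,"jaw":0},
])

```text
t: 26.8
eef_pos: [0.6549, 0.0406, 0.1125]
ee_rot: [-3.141, -0.003, 0.194]
force: [1.9, 4.1, 5.1]
width: 0.0164
gripper_force: 60.0
```

Run:
```python
from h import *
s=get_state();print(s['t'],s['eef_pos'],np.degrees(s['ee_rot']),s['force'],s['moment'],s['width'])
```

```text
26.8 [0.65493976 0.04055336 0.11245843] [-1.79994536e+02 -1.60436279e-01  1.11262792e+01] [1.93037947 4.07385306 5.12012422] [ 1.65965922 -0.76333135 -0.02030452] 0.016368749211140066
```

>>> servo_tool([
  {"dx":0,"dy":0,"dz":0,"roll":1,"jaw":0},
  {"dx":0,"dy":0,"dz":0,"roll":1,"jaw":0},
  {"dx":0,"dy":0,"dz":0,"roll":1,"jaw":0},
  {"dx":0,"dy":0,"dz":0,"roll":1,"jaw":0},
  {"dx":0,"dy":0,"dz":0,"roll":1,"jaw":0},
  {"dx":0,"dy":0,"dz":0,"roll":1,"jaw":0},
  {"dx":0,"dy":0,"dz":0,"roll":1,"jaw":0},
  {"dx":0,"dy":0,"dz":0,"roll":0,"jaw":0},
  {"dx":0,"dy":0,"dz":0,"roll":0,"jaw":0},
  {"dx":0,"dy":0,"dz":0,"roll":0,"jaw":0},
])

```text
t: 28.05
eef_pos: [0.6549, 0.0404, 0.1125]
ee_rot: [-3.141, -0.003, 0.314]
force: [2.7, 3.8, 5.7]
width: 0.016
gripper_force: 61.7
```

Run:
```python
from h import *
s=get_state();print(s['t'],s['eef_pos'],np.degrees(s['ee_rot']),s['force'],s['moment'],s['width'])
```

```text
28.05 [0.6549404  0.04035047 0.11245416] [-1.79987199e+02 -1.72562206e-01  1.79644173e+01] [2.66897597 3.77789182 5.74238271] [ 1.38752932 -0.97759238 -1.4945603 ] 0.015990423528000567
```

>>> servo_tool([
  {"dx":0,"dy":0,"dz":0,"roll":1,"jaw":0},
  {"dx":0,"dy":0,"dz":0,"roll":1,"jaw":0},
  {"dx":0,"dy":0,"dz":0,"roll":1,"jaw":0},
  {"dx":0,"dy":0,"dz":0,"roll":0,"jaw":0},
  {"dx":0,"dy":0,"dz":0,"roll":0,"jaw":0},
  {"dx":0,"dy":0,"dz":0,"roll":0,"jaw":0},
  {"dx":0,"dy":0,"dz":0,"roll":0,"jaw":0},
  {"dx":0,"dy":0,"dz":0,"roll":0,"jaw":0},
  {"dx":0,"dy":0,"dz":0,"roll":0,"jaw":0},
  {"dx":0,"dy":0,"dz":0,"roll":0,"jaw":0},
])

```text
t: 29.3
eef_pos: [0.6547, 0.0402, 0.1124]
ee_rot: [-3.141, -0.003, 0.366]
force: [2.0, 4.2, 5.7]
width: 0.0165
gripper_force: 63.7
```

Run:
```python
from h import *
s=get_state();print(s['t'],s['eef_pos'],np.degrees(s['ee_rot']),s['force'],s['moment'],s['width'])
c,p,d=snap('wrist','w8');cs,ps,_=snap('side','s2')
a=cv2.resize(ps[170:280,310:430,::-1],None,fx=3.3,fy=3.3,interpolation=2)
im=np.zeros((440,800,3),np.uint8);im[:a.shape[0],:a.shape[1]]=a
b=cv2.resize(p[150:480,150:490,::-1],None,fx=1.17,fy=1.17);im[:b.shape[0],400:400+b.shape[1]]=b
cv2.imwrite('pics/c3.png',im)
```

```text
29.3 [0.65468919 0.04021035 0.11244986] [-1.79993932e+02 -1.44721867e-01  2.09461471e+01] [1.95127969 4.2235478  5.67110955] [ 1.25151598 -0.59056027 -1.65124804] 0.016490759148856934
```

View pics/c3.png

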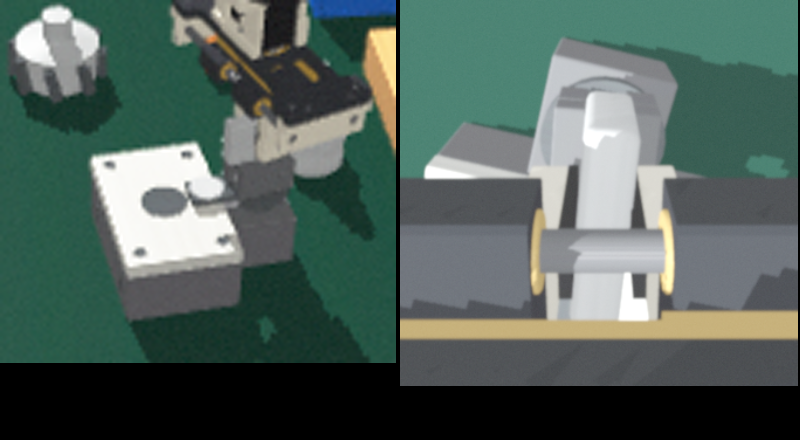

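The arm (seen at (210,195) in the side crop) points in over the plate. The key has turned slightly in the fingers, and the moment has levelled off at the stop. I ease back 7° to free the slot and lift straight up.

>>> servo_tool([
  {"dx":0,"dy":0,"dz":0,"roll":-2,"jaw":0},
  {"dx":0,"dy":0,"dz":0,"roll":-2,"jaw":0},
  {"dx":0,"dy":0,"dz":0,"roll":-2,"jaw":0},
  {"dx":0,"dy":0,"dz":0,"roll":-1,"jaw":0},
  {"dx":0,"dy":0,"dz":0.002,"roll":0,"jaw":0},
  {"dx":0,"dy":0,"dz":0.004,"roll":0,"jaw":0},
  {"dx":0,"dy":0,"dz":0.006,"roll":0,"jaw":0},
  {"dx":0,"dy":0,"dz":0.01,"roll":0,"jaw":0},
  {"dx":0,"dy":0,"dz":0.03,"roll":0,"jaw":0},
  {"dx":0,"dy":0,"dz":0.03,"roll":0,"jaw":0},
])

```text
t: 30.65
eef_pos: [0.6536, 0.0398, 0.1948]
ee_rot: [3.141, 0.0, 0.246]
force: [0.0, 0.1, -2.9]
width: 0.0158
gripper_force: 59.6
```

Run:
```python
from h import *
s=get_state();print(s['t'],s['eef_pos'],np.degrees(s['ee_rot']),s['force'],s['moment'],s['width'])
c,p,d=snap('wrist','w9');cs,ps,_=snap('side','s3')
T,pt,_=snap('top','t3')
im=np.zeros((600,800,3),np.uint8)
for (k,x0,y0) in [(cv2.resize(ps[170:280,310:430,::-1],None,fx=3.3,fy=3.3,interpolation=2),0,0),(cv2.resize(p[150:480,150:490,::-1],None,fx=1.17,fy=1.17),400,0),(cv2.resize(pt[140:235,240:350,::-1],None,fx=2.2,fy=2.2),0,385)]:
    im[y0:y0+k.shape[0],x0:x0+k.shape[1]]=k
cv2.imwrite('pics/c4.png',im)
```

```text
30.65 [0.65360327 0.03981371 0.19476197] [1.79978640e+02 1.94991043e-02 1.40970699e+01] [ 0.03451073  0.08733004 -2.8698854 ] [-0.05076409 -0.11056792 -0.01558857] 0.015799560762206243
```

View pics/c4.png

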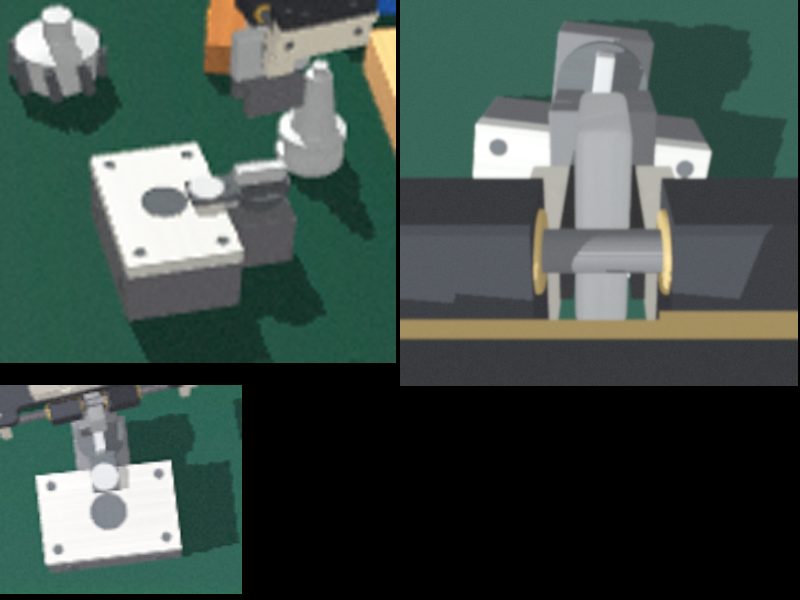

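The key is off and straight in the fingers. The arm points in and the plate still looks flush. I'll measure the arm angle.

Run:
```python
from h import *
c,p,d=load('w9');g=p.astype(int).min(2)
pts=[]
for v in range(200,226,3):
    row=g[v,300:350];on=np.where(row>(row.max()+np.median(row))/2)[0];pts.append((300+on.mean(),v));print(v,on.min()+300,on.max()+300)
X=onplane(c,pts,.09)[:,:2];k=np.polyfit(X[:,0],X[:,1],1);print('bar dir deg',np.degrees(np.arctan(k[0])))
T,pt,_=load('t3');S,ps,_=load('s3')
# disc at arm tip
D1=onplane(T,np.array([[240+105/2.2,140+(477-385)/2.2]]),.085)[0];D2=onplane(S,np.array([[310+207/3.3,170+187/3.3]]),.085)[0]
piv=np.array([.6564,.0407])
for D in(D1,D2):
    v=D[:2]-piv;print(D,np.linalg.norm(v),np.degrees(np.arctan2(-v[0],v[1]))-6.9)
```

```text
200 318 332
203 317 332
206 317 332
209 316 331
212 316 331
215 316 330
218 315 330
221 315 330
224 315 329
bar dir deg 7.2021680242723916
[0.6034669  0.03158949 0.085     ] 0.05371140195399525 92.86571011573346
[0.61126127 0.01911643 0.085     ] 0.05003354269869277 108.65529425413945
```

The bar is at 7.2° and the block at 6.9 to 7.1°, so the clamp is at its stop. I take the key back to the mat centre.

>>> servo_tool([
  {"dx":-0.016,"dy":-0.038,"dz":0,"roll":-2,"jaw":0},
  {"dx":-0.016,"dy":-0.038,"dz":0,"roll":-2,"jaw":0},
  {"dx":-0.016,"dy":-0.038,"dz":0,"roll":-2,"jaw":0},
  {"dx":-0.016,"dy":-0.038,"dz":0,"roll":-2,"jaw":0},
  {"dx":-0.016,"dy":-0.038,"dz":0,"roll":-2,"jaw":0},
  {"dx":-0.016,"dy":-0.038,"dz":0,"roll":-2,"jaw":0},
  {"dx":-0.016,"dy":-0.038,"dz":0,"roll":-2,"jaw":0},
  {"dx":-0.016,"dy":-0.038,"dz":0,"roll":-2,"jaw":0},
  {"dx":-0.016,"dy":-0.038,"dz":0,"roll":0,"jaw":0},
  {"dx":-0.019,"dy":-0.036,"dz":0,"roll":0,"jaw":0},
])

```text
t: 32.05
eef_pos: [0.4895, -0.3389, 0.1924]
ee_rot: [-3.141, 0.002, -0.033]
force: [-0.2, -0.4, -2.7]
width: 0.0158
gripper_force: 59.6
```

>>> servo_tool([
  {"dx":0,"dy":0,"dz":0,"roll":0,"jaw":0},
  {"dx":0,"dy":0,"dz":-0.03,"roll":0,"jaw":0},
  {"dx":0,"dy":0,"dz":-0.04,"roll":0,"jaw":0},
  {"dx":0,"dy":0,"dz":-0.04,"roll":0,"jaw":0},
  {"dx":0,"dy":0,"dz":-0.02,"roll":0,"jaw":0},
  {"dx":0,"dy":0,"dz":-0.01,"roll":0,"jaw":0},
  {"dx":0,"dy":0,"dz":-0.004,"roll":0,"jaw":0},
  {"dx":0,"dy":0,"dz":-0.002,"roll":0,"jaw":0},
  {"dx":0,"dy":0,"dz":0,"roll":0,"jaw":0},
  {"dx":0,"dy":0,"dz":0,"roll":0,"jaw":0},
])

```text
t: 33.3
eef_pos: [0.4911, -0.338, 0.0481]
ee_rot: [3.141, -0.001, -0.033]
force: [-0.8, 0.4, -3.3]
width: 0.0157
gripper_force: 59.6
```

>>> servo_tool([
  {"dx":0,"dy":0,"dz":-0.002,"roll":0,"jaw":0},
  {"dx":0,"dy":0,"dz":-0.001,"roll":0,"jaw":0},
  {"dx":0,"dy":0,"dz":-0.001,"roll":0,"jaw":0},
  {"dx":0,"dy":0,"dz":-0.0005,"roll":0,"jaw":0},
  {"dx":0,"dy":0,"dz":0,"roll":0,"jaw":0},
  {"dx":0,"dy":0,"dz":0,"roll":0,"jaw":0},
  {"dx":0,"dy":0,"dz":0,"roll":0,"jaw":0},
  {"dx":0,"dy":0,"dz":0,"roll":0,"jaw":0},
  {"dx":0,"dy":0,"dz":0,"roll":0,"jaw":0},
  {"dx":0,"dy":0,"dz":0,"roll":0,"jaw":0},
])

```text
t: 34.55
eef_pos: [0.4909, -0.3379, 0.0444]
ee_rot: [3.141, -0.001, -0.033]
force: [-2.6, 4.7, 9.9]
width: 0.0158
gripper_force: 59.6
```

The key is down on the mat, with the force now upward. I open and retreat upward, then to the right of the scene.

>>> servo_tool([
  {"dx":0,"dy":0,"dz":0,"roll":0,"jaw":0.1},
  {"dx":0,"dy":0,"dz":0,"roll":0,"jaw":0.4},
  {"dx":0,"dy":0,"dz":0,"roll":0,"jaw":0.6},
  {"dx":0,"dy":0,"dz":0,"roll":0,"jaw":0.6},
  {"dx":0,"dy":0,"dz":0.01,"roll":0,"jaw":0.6},
  {"dx":0,"dy":0,"dz":0.03,"roll":0,"jaw":0.6},
  {"dx":0,"dy":0,"dz":0.05,"roll":0,"jaw":0.6},
  {"dx":0,"dy":0,"dz":0.05,"roll":0,"jaw":0.6},
  {"dx":0,"dy":0,"dz":0.05,"roll":0,"jaw":0.6},
  {"dx":0,"dy":0,"dz":0.03,"roll":0,"jaw":0.6},
])

```text
t: 35.8
eef_pos: [0.4912, -0.3383, 0.2669]
ee_rot: [3.14, -0.004, -0.033]
force: [-0.0, -0.6, 0.6]
width: 0.0526
gripper_force: 0.0
```

>>> servo_tool([
  {"dx":-0.02,"dy":0,"dz":0,"roll":0,"jaw":0.6},
  {"dx":-0.03,"dy":0,"dz":0,"roll":0,"jaw":0.6},
  {"dx":-0.02,"dy":0,"dz":0,"roll":0,"jaw":0.6},
  {"dx":0,"dy":0,"dz":0,"roll":0,"jaw":0.6},
  {"dx":0,"dy":0,"dz":0,"roll":0,"jaw":0.6},
  {"dx":0,"dy":0,"dz":0,"roll":0,"jaw":0.6},
  {"dx":0,"dy":0,"dz":0,"roll":0,"jaw":0.6},
  {"dx":0,"dy":0,"dz":0,"roll":0,"jaw":0.6},
  {"dx":0,"dy":0,"dz":0,"roll":0,"jaw":0.6},
  {"dx":0,"dy":0,"dz":0,"roll":0,"jaw":0.6},
])

```text
t: 37.05
eef_pos: [0.4207, -0.3379, 0.2629]
ee_rot: [-3.142, 0.0, -0.033]
force: [0.2, 0.3, -0.6]
width: 0.0525
gripper_force: 0.0
```

Run:
```python
from h import *
s=get_state();print(s['t'],s['eef_pos'])
c,p,d=snap('wrist','w10');T,pt,_=snap('top','t4')
im=np.zeros((600,800,3),np.uint8)
for (k,x0,y0) in [(cv2.resize(p[:300,100:540,::-1],None,fx=0.85,fy=.85),0,0),(cv2.resize(pt[100:330,120:520,::-1],None,fx=1,fy=1),380,0),(cv2.resize(pt[130:235,230:350,::-1],None,fx=3.2,fy=3.2,interpolation=2),0,258)]:
    im[y0:y0+k.shape[0],x0:x0+k.shape[1]]=k
cv2.imwrite('pics/c5.png',im)
```

```text
37.05 [ 0.42074492 -0.3378777   0.2629115 ]
```

View pics/c5.png

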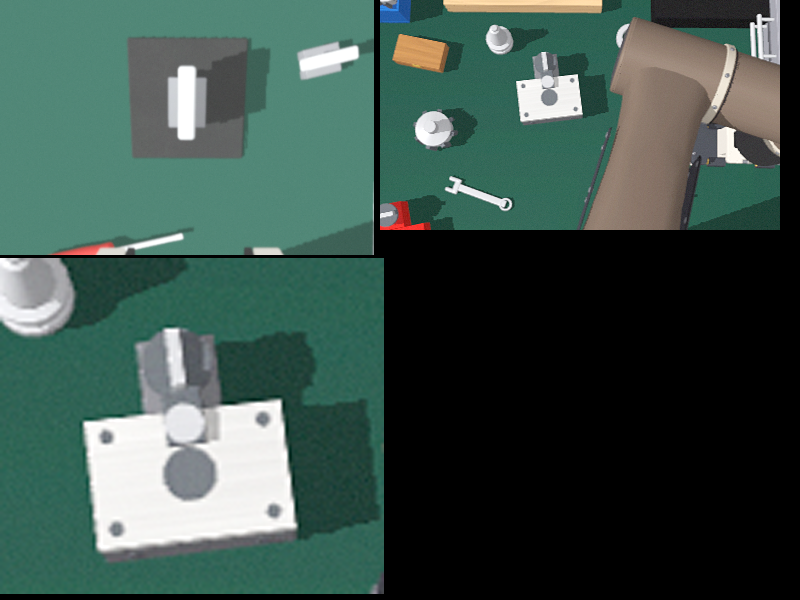

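The key stands upright at the mat centre (187,103). The arm points straight in at (183,420), the plate is square on the block, and the bystanders have not moved. Handing in.

```bash
python3 -c "
from station import *
print(job_done())"
```

```text
the job is handed in; nothing more can be done
None
```

Handed in at about 37 s: the plate measures flush with the block to within about 1 mm, the clamp is turned to its stop with the key (bar at 7.2°, block at about 7°), the key stands upright at the mat centre, and the bystanders in view are where they were.

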